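# Put the branding stamps back in their rests

## Robot

A 6-joint arm with a two-finger parallel gripper is mounted at the origin on the work surface. World frame = base frame: x ahead of the robot, y to its left, z up, the work surface at z = 0. Lengths are in mm, angles in rad, forces in N, time in s.
With the tool pointing down it reaches from about 250 to 725 mm from the base axis. Payload 4 kg.
Tool frame: the origin (TCP) lies at the centre of the arm's flange, where the gripper is bolted on; the fingertips stand manip.finger_overhang ahead of it and the grasp point (between the pads) lies 155 mm ahead of it (manip.finger_overhang is the distance from the TCP to the fingertips, in mm); x points along the fingers, z is the direction in which the jaws open and shut, and the axes are right-handed (so a half turn about x gives the same grasp; the last joint's range is limited). The gripper opens to 85 mm and grips with 20 to 120 N. Pads are 22 mm wide; open, the fingers measure 114 mm over their backs; the gripper's body (76 mm by 85 mm) begins 54 mm behind the grasp point. The pads swing forward as they close: fully open they stand 13 mm farther back than shut.
Start: joints at [1.116, 0.241, 0.005, 1.335, 0, 1.571], TCP at [219.64, 449.175, 404.706] pointing down, gripper open.
Joint ranges: [-2.72, 2.72], [-1.05, 1.87], [-1.09, 1.28], [-1.99, 2.15], [-1.42, 1.44], [-3.14, 3.14]. Speed limits (rad/s): [2.79, 2.79, 3.14, 3.14, 3.14, 3.14].

## Interface

Orientations are given as a rotation vector (axis times angle).
In Python, from rig import manip, grab_frame gives the robot as it stands.
- The arm moves only by the shell command python3 -m inch 'ROWS'. ROWS is JSON, one flat list of numbers, 7 for each row, row after row: the shift along the world's x, y, z in mm, then the turn, a rotation vector about the world's x, y, z in rad, then the closure, from -1 (fully open) to 1 (shut). A call has 1 to 20 rows; each row is the pose to reach, as a shift and turn from the pose measured when the call began; what a row does not reach only later rows make up. A row lasts 1/12 s, in which the tool goes at most 41.7 mm and 7.16 degrees, less where a joint would pass 70% of its speed; a pose out of reach is approached as far as the arm can. A call with a gripper value outside its range is refused whole. The fingers move at their own pace and stop on an object; the grip force is fixed at half the most. Time passes only in rows, so rows that repeat a pose let the fingers close. It gives the time, the measured TCP pose, the force and the opening at its end, in the units of the state.
- manip.state(): the state, without advancing time (a new reading comes with each control period).
- grab_frame(name): name is "scene" or "top"; returns a dict with "pixels" (384x512x3 uint8, blue, green, red), "camera_matrix" (3x3 intrinsics, pixels), "k1" (the pictures are not rectified: a ray, as slopes to the right and down, at radius r is drawn at 1 + k1 r^2 times it, then the intrinsics apply), "rvec" (rotation vector, rad) and "tvec" (3), from world to camera coordinates, as OpenCV has them. Camera axes: x right, y down, z forward; pixel columns grow to the right and rows downward; lengths in mm; the calibration is good to about 2 mm. A picture is of the moment at which its call begins. There is no depth.
- manip.job_done(): hands the job in, once; it reports no verdict.
The state is a dict: "clock": time; "joint_positions": joint angles; "dq": joint speeds; "effort": joint torques, N m; "tool_pos": TCP position; "tcp_rot": TCP orientation; "wrist_force": force on the tool from outside, world axes, zero at the start; "wrist_torque": the same for the moment, N m; "finger_gap": opening from 0.0 (shut) to 1.0 (fully open).
Only numpy, scipy, OpenCV 4.12 (cv2) and the standard library are available. Lean on these libraries where they do the work, as an engineer would, in place of code of your own. Each camera call takes 0.05 s, during which the arm holds its last target. There are 200 camera calls.

## Task

Put the four branding stamps away: set each one, handle up, into the rest whose rim has the same outline as its steel die plate (round, square, long bar, triangle), so that it lies flat on the floor inside the rim. Set them down gently, do not drop them, and leave the glue jar and the sanding block where they are.

Things in the scene. Friction and masses are not known exactly. Their poses are not given: they have to be found in the camera images.
- stamp_round: Branding stamp with a round steel die plate, 70 mm in diameter, 10 mm thick. At its centre an 18 mm thick steel neck up to height 32 mm, then a square wooden grip, 26 x 26 mm, heights 32 to 76 mm, faces along x and y. 0.25 to 0.45 kg, loose, upright. Origin: centre of the plate's underside; z up.
- stamp_square: Branding stamp with a square steel die plate, 56 x 56 mm, 10 mm thick, sides along x and y. At its centre an 18 mm thick steel neck up to height 32 mm, then a square wooden grip, 26 x 26 mm, heights 32 to 76 mm, faces along x and y. 0.25 to 0.45 kg, loose, upright. Origin: centre of the plate's underside; z up.
- stamp_bar: Branding stamp with a long narrow steel die plate, 96 mm along x, 32 mm along y, 10 mm thick. At its centre an 18 mm thick steel neck up to height 32 mm, then a square wooden grip, 26 x 26 mm, heights 32 to 76 mm, faces along x and y. 0.25 to 0.45 kg, loose, upright. Origin: centre of the plate's underside; z up.
- stamp_triangle: Branding stamp with an equilateral triangular steel die plate, sides 84 mm, 10 mm thick, one corner pointing along +x, 48.5 mm from the centre. At its centre an 18 mm thick steel neck up to height 32 mm, then a square wooden grip, 26 x 26 mm, heights 32 to 76 mm, faces along x and y. 0.25 to 0.45 kg, loose, upright. Origin: centre of the plate's underside; z up.
- rest_round: Round open rest: light wooden rim with a pocket 84 mm in diameter. Fixed to the bench. Black floor, its top 6 mm above the bench; rim walls 6 mm thick, their top 14 mm above the bench. Origin: centre of its underside, on the bench; z up.
- rest_square: Square open rest: light wooden rim with a pocket 70 x 70 mm, sides along x and y. Fixed to the bench. Black floor, its top 6 mm above the bench; rim walls 6 mm thick, their top 14 mm above the bench. Origin: centre of its underside, on the bench; z up.
- rest_bar: Long narrow open rest: light wooden rim with a pocket 110 mm along x, 46 mm along y. Fixed to the bench. Black floor, its top 6 mm above the bench; rim walls 6 mm thick, their top 14 mm above the bench. Origin: centre of its underside, on the bench; z up.
- rest_triangle: Triangular open rest: light wooden rim with an equilateral pocket, one corner pointing along +x, 60.5 mm from the centre (6 mm room round the die on each side). Fixed to the bench. Black floor, its top 6 mm above the bench; rim walls 6 mm thick, their top 14 mm above the bench. Origin: centre of its underside, on the bench; z up.
- glue_jar: Bystander: closed round glue jar with a grey cap, 60 mm in diameter, 85 mm high. Origin: centre of its underside.
- sanding_block: Bystander: cork sanding block, 40 x 60 x 25 mm high. Origin: centre of its underside.
Things that resemble listed ones, but are neither listed nor needed, are in the scene too. What is shaped like the stamp_triangle but purple is not meant. Leave any orange look-alike of the rest_round alone.

How it is judged (in metres and radians):
At the end, for the whole second after the job is handed in: Every stamp stands upright (within 0.06 rad) and at rest in the rest of its own outline: centres within 15 mm in plan, die plate on the rest's floor (underside 4 to 9 mm above the rest's underside) (horizontal distance between stamp_round and rest_round below 0.015 m and z of stamp_round in the frame of rest_round between 0.004 and 0.009 m and angle between each of stamp_round, stamp_square, stamp_bar, stamp_triangle's own z axis and vertical below 0.06 rad and linear speed of each of stamp_round, stamp_square, stamp_bar, stamp_triangle below 0.02 m/s and angular speed of each of stamp_round, stamp_square, stamp_bar, stamp_triangle below 0.2 rad/s and horizontal distance between stamp_square and rest_square below 0.015 m and z of stamp_square in the frame of rest_square between 0.004 and 0.009 m and horizontal distance between stamp_bar and rest_bar below 0.015 m and z of stamp_bar in the frame of rest_bar between 0.004 and 0.009 m and horizontal distance between stamp_triangle and rest_triangle below 0.015 m and z of stamp_triangle in the frame of rest_triangle between 0.004 and 0.009 m); the robot touches nothing.
It fails at once if a stamp is dropped or slammed into its rest (over 60 N between them) (contact force between stamp_round and rest_round above 60 N or contact force between stamp_square and rest_square above 60 N or contact force between stamp_bar and rest_bar above 60 N or contact force between stamp_triangle and rest_triangle above 60 N).
It fails at once if the glue jar is moved by more than 20 mm (distance of glue_jar from where it was at the start of the episode above 0.02 m).
It fails at once if the sanding block is moved by more than 20 mm (distance of sanding_block from where it was at the start of the episode above 0.02 m).
It also fails if it takes over 104 s, if anything falls off the work surface, if the arm or the gripper's body presses on something with over 40 N, if the wrist force passes 120 N, or if a joint passes its speed limit or range.

## Working session

There is one attempt and no reset: what is moved stays moved. The work goes in short steps, Python scripts to look and compute and a shell command to move; the robot and the scene stay as the last step left them, time stands still between calls to the robot, and variables do not carry over. Pictures are saved under pics/ and viewed, about 12 in all and at most 16, crops included, and the job is handed in when it is done.

```bash
ls; mkdir -p pics
python3 - <<'E'
from rig import manip, grab_frame
import cv2
print(manip.state(), manip.finger_overhang)
for n in("top","scene"):
    f=grab_frame(n); print(n,f["camera_matrix"],f["k1"],f["rvec"],f["tvec"])
    cv2.imwrite(f"pics/{n}0_raw.png",f["pixels"])
    cv2.imwrite(f"pics/{n}0.png",cv2.resize(f["pixels"],(800,600),interpolation=cv2.INTER_CUBIC))
E
```

```text
pics
{'clock': 0.0, 'joint_positions': array([ 1.11603147e+00,  2.41393128e-01,  3.74332776e-03,  1.33520572e+00,
       -3.56546270e-05,  1.57077192e+00]), 'dq': array([-1.55202872e-04, -3.88182743e-04, -6.03496652e-04, -8.80237721e-05,
        9.80914374e-05, -1.00165462e-03]), 'effort': array([-5.80659944e-04, -3.72318864e+01,  2.52408493e+01,  1.69809762e-02,
       -9.25328686e-05,  7.78148149e-06]), 'tool_pos': array([219.5119247 , 448.93924287, 403.82979512]), 'tcp_rot': array([-0.86919548,  1.39242724,  0.867358  ]), 'wrist_force': array([-0.6542241 , -0.61489131, -0.76367084]), 'wrist_torque': array([-0.00820761,  0.03904272,  0.02882673]), 'finger_gap': 1.0007499572115104} 173.4
top [[392.79371905   0.         256.37556361]
 [  0.         392.79371905 189.15794041]
 [  0.           0.           1.        ]] -0.04055804363554452 [ 2.16581452 -2.19894815  0.10203275] [  18.11747421  565.00533164 1287.92573761]
scene [[349.71229279   0.         260.85651887]
 [  0.         349.71229279 188.09965487]
 [  0.           0.           1.        ]] -0.009348440888098497 [ 2.44810953  0.93051135 -0.28219845] [-437.47363478 -275.94052305 1242.05941442]
```

View pics/top0.png

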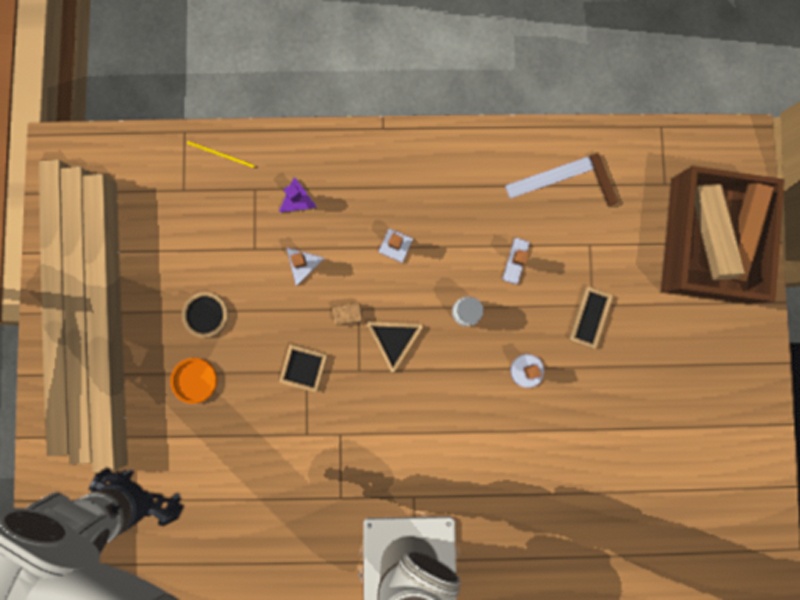

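View pics/scene0.png

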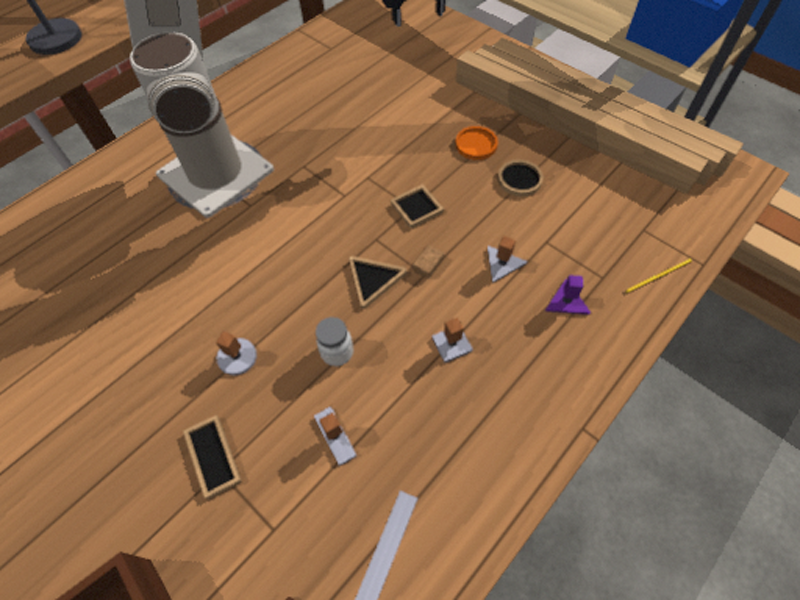

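Top view (800x600 px): round stamp (528,371), square (396,245), bar (517,261), triangle (303,265). Rests: round (205,315), square (304,368), bar (593,317), triangle (396,343). Look-alikes are the purple triangle stamp at (296,197) and the orange round rest at (194,381). The light wood and grey steel ones fit the description. I'll measure them and confirm in an enlarged crop.

```bash
cat > h.py <<'E'
import numpy as np, cv2
from rig import manip, grab_frame
from scipy.spatial.transform import Rotation as R
def rays(f,px):
    K=f["camera_matrix"]; d=np.array([f["k1"],0,0,0.])
    n=cv2.undistortPoints(np.array(px,float).reshape(-1,1,2),K,d).reshape(-1,2)
    Rm=cv2.Rodrigues(np.array(f["rvec"],float))[0]; t=np.array(f["tvec"],float)
    return -Rm.T@t, np.c_[n,np.ones(len(n))]@Rm
def plane(f,px,z):
    c,d=rays(f,px); return (c+d*((z-c[2])/d[:,2])[:,None])[:,:2]
def proj(f,P):
    return cv2.projectPoints(np.array(P,float).reshape(-1,1,3),np.array(f["rvec"],float),np.array(f["tvec"],float),f["camera_matrix"],np.array([f["k1"],0,0,0.]))[0].reshape(-1,2)
def go(x,y,z,yaw):
    """shift & turn from now to grasp point (x,y,z), jaw direction (tool z) at angle yaw mod 90deg"""
    s=manip.state(); M=R.from_rotvec(s["tcp_rot"]).as_matrix(); zt=M[:,2]; 
    cur=np.arctan2(zt[1],zt[0]); o={}
    down=np.array([0,0,-1.]); 
    for k in range(4):
        a=yaw+k*np.pi/2; Z=np.array([np.cos(a),np.sin(a),0]); T=np.c_[down,np.cross(Z,down),Z]
        o[k]=(R.from_matrix(T@M.T).as_rotvec())
    print("grasp now",s["tool_pos"]+155*M[:,0],"tool x",M[:,0].round(4),"jaw",round(cur,3),"q",s["joint_positions"].round(2),"t",s["clock"])
    print("shift",(np.array([x,y,z+155])-s["tool_pos"]).round(1)); [print(v.round(3)) for v in o.values()]
E
cat > m.py <<'E'
from h import *
f=grab_frame("top"); im=f["pixels"]; S=6
C=cv2.resize(im,None,fx=S,fy=S,interpolation=cv2.INTER_CUBIC); hsv=cv2.cvtColor(C,cv2.COLOR_BGR2HSV)
grey=((hsv[...,1]<70)&(hsv[...,2]>120)).astype(np.uint8); black=(hsv[...,2]<70).astype(np.uint8)
B={"stamp_round":(528,371),"stamp_square":(396,245),"stamp_bar":(517,261),"stamp_triangle":(303,265),
"rest_round":(205,315),"rest_square":(304,368),"rest_bar":(593,317),"rest_triangle":(396,343)}
for n,(u,v) in B.items():
    u,v=int(u*.64*S),int(v*.64*S); w=28*S; m=np.zeros_like(grey)
    m[v-w:v+w,u-w:u+w]=(grey if "stamp" in n else black)[v-w:v+w,u-w:u+w]
    m=cv2.morphologyEx(m,cv2.MORPH_OPEN,np.ones((7,7),np.uint8))
    cs=cv2.findContours(m,cv2.RETR_EXTERNAL,cv2.CHAIN_APPROX_NONE)[0]
    c=min([c for c in cs if cv2.contourArea(c)>900],key=lambda c:np.hypot(*(c.mean((0,1))-[u,v])))
    cv2.drawContours(C,[c],-1,(0,255,0),1)
    px=(c.reshape(-1,2)+.5)/S-.5
    p=plane(f,px,10 if "rest" in n else 9).astype(np.float32); h=cv2.convexHull(p)
    if "round" in n: print(n,cv2.minEnclosingCircle(h))
    elif "tri" in n:
        t=cv2.minEnclosingTriangle(h)[1].reshape(3,2); ce=t.mean(0); print(n,ce,np.linalg.norm(t-ce,axis=1),"yaws",np.arctan2(*(t-ce).T[::-1]))
    else: r=cv2.minAreaRect(h); print(n,r,"yaw",np.deg2rad(r[2]))
    if "stamp" in n:
        o=((hsv[...,0]<12)&(hsv[...,1]>110)&(hsv[...,2]>50)).astype(np.uint8); m2=m*0; m2[v-w:v+w,u-w:u+w]=o[v-w:v+w,u-w:u+w]
        m2=cv2.morphologyEx(m2,cv2.MORPH_OPEN,np.ones((7,7),np.uint8))
        cs=cv2.findContours(m2,cv2.RETR_EXTERNAL,cv2.CHAIN_APPROX_NONE)[0]
        if cs:
            c=max(cs,key=cv2.contourArea);cv2.drawContours(C,[c],-1,(255,0,0),1)
            print("  grip ~z70",cv2.minAreaRect(plane(f,(c.reshape(-1,2)+.5)/S-.5,70).astype(np.float32)))
cv2.imwrite("pics/crop1.png",cv2.resize(C[130*S:255*S,110*S:400*S],(800,345),interpolation=cv2.INTER_AREA) )
cv2.imwrite("pics/full.png",C)
E
python3 m.py
```

```text
stamp_round ((401.504638671875, -258.85992431640625), 37.891395568847656)
stamp_square ((678.1353759765625, 20.058429718017578), (61.160343170166016, 60.54281234741211), 65.01911163330078) yaw 1.1347975747228467
stamp_bar ((640.0113525390625, -242.00149536132812), (38.14750671386719, 100.16360473632812), 72.04953002929688) yaw 1.257501523525757
stamp_triangle [639.5944  222.88983] [52.172085 52.733803 53.670723] yaws [ 0.76905346 -1.2984748   2.8678894 ]
rest_round ((532.7042846679688, 435.2225341796875), 39.07355499267578)
rest_square ((414.5796203613281, 222.36732482910156), (64.0091781616211, 63.54447937011719), 73.81532287597656) yaw 1.288320422608481
rest_bar ((514.0037841796875, -401.3879699707031), (37.806861877441406, 102.73088836669922), 69.78056335449219) yaw 1.2179005844323878
rest_triangle [471.42627   26.570107] [53.57238  53.874435 54.349567] yaws [ 0.9869662 -1.0939571  3.083303 ]
```

View crop.

Run:
```python
import cv2,numpy as np
C=cv2.imread("pics/full.png"); S=6
t=[]
for (u,v) in [(528,371),(396,245),(517,261),(303,265)]:
    u,v=int(u*.64*S),int(v*.64*S); t.append(cv2.resize(C[v-130:v+130,u-130:u+130],(390,290)))
cv2.imwrite("pics/stamps.png",np.vstack([np.hstack(t[:2]),np.hstack(t[2:])]))
```

```text
(no output)
```

View pics/crop1.png

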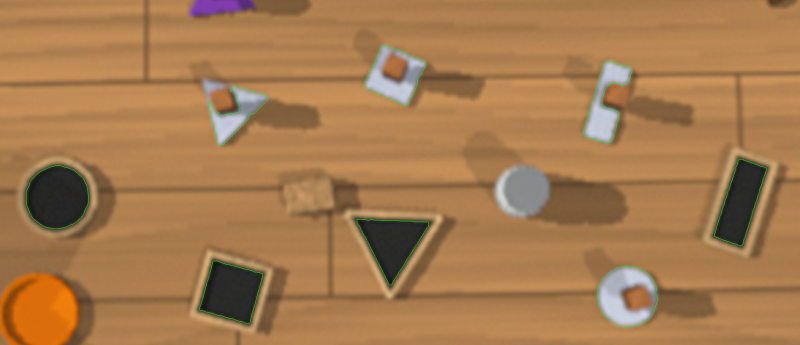

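View pics/stamps.png

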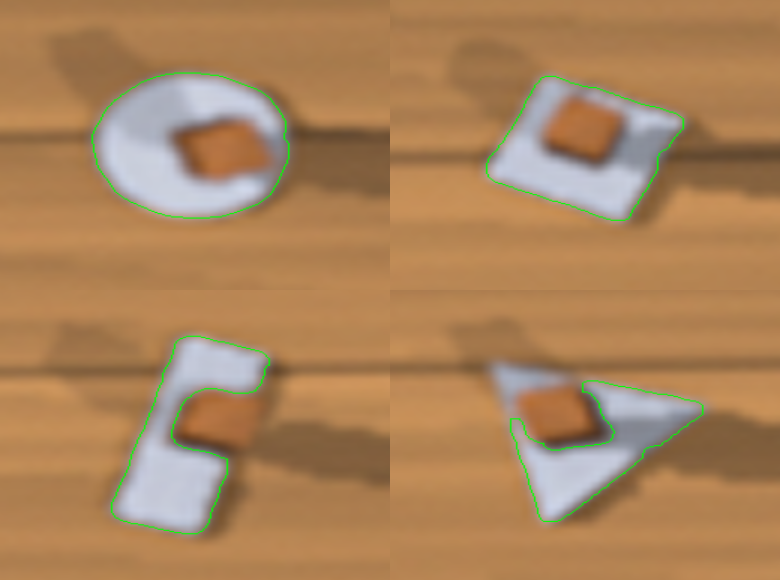

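Confirmed: the green outlines sit on the light-wood rests and the steel plates, not on the purple or orange ones. The triangle stamp's grip faces are about 15° off the world axes (plate yaw 0.256), and the round stamp's grip is about 12° off (0.21). Starting with the round stamp.

```bash
python3 -c "
from h import *
go(402,-259,155,0.21)"
```

```text
grasp now [219.45199899 448.77875574 249.01654854] tool x [-7.0e-04 -1.4e-03 -1.0e+00] jaw 1.116 q [1.12 0.24 0.   1.34 0.   1.57] t 0.15
shift [ 182.4 -708.   -94. ]
[ 0.001 -0.001 -0.906]
[ 0.002 -0.     0.665]
[2.000e-03 1.000e-03 2.236e+00]
[-0.000e+00 -2.000e-03 -2.477e+00]
```

```bash
r='182,-708,-94,0,0,-0.906,-1'; python3 -m inch '[182,-708,-94,0,0,-0.906,-1, 182,-708,-94,0,0,-0.906,-1, 182,-708,-94,0,0,-0.906,-1, 182,-708,-94,0,0,-0.906,-1, 182,-708,-94,0,0,-0.906,-1, 182,-708,-94,0,0,-0.906,-1, 182,-708,-94,0,0,-0.906,-1, 182,-708,-94,0,0,-0.906,-1, 182,-708,-94,0,0,-0.906,-1, 182,-708,-94,0,0,-0.906,-1, 182,-708,-94,0,0,-0.906,-1, 182,-708,-94,0,0,-0.906,-1, 182,-708,-94,0,0,-0.906,-1, 182,-708,-94,0,0,-0.906,-1, 182,-708,-94,0,0,-0.906,-1, 182,-708,-94,0,0,-0.906,-1, 182,-708,-94,0,0,-0.906,-1, 182,-708,-94,0,0,-0.906,-1, 182,-708,-94,0,0,-0.906,-1, 182,-708,-94,0,0,-0.906,-1]'; python3 -c "
from h import *
go(402,-259,57,0.21)"
```

```text
clock: 1.82
tool_pos: [401.3, -260.2, 309.1]
tcp_rot: [-0.162, 1.568, 0.164]
wrist_force: [-0.3, -0.7, -0.7]
finger_gap: 0.997
grasp now [ 400.8518781  -260.09695107  154.07495361] tool x [-0.0031  0.001  -1.    ] jaw 0.207 q [-0.58  0.27 -0.22  1.09 -0.    0.79] t 1.8167
shift [  0.7   1.2 -97.1]
[-0.001 -0.003  0.003]
[ 0.002 -0.003  1.574]
[-5.000e-03  2.000e-03 -3.139e+00]
[-0.003 -0.002 -1.568]
```

```bash
python3 -m inch '[0.5,1,-40,0,0,0,-1, 0.5,1,-70,0,0,0,-1, 0.5,1,-97,0,0,0,-1, 0.5,1,-97,0,0,0,-1, 0.5,1,-97,0,0,0,-1]'; python3 -c "
from h import *
f=grab_frame('scene'); u,v=proj(f,[402,-259,50])[0].astype(int); cv2.imwrite('pics/s1.png',cv2.resize(f['pixels'][v-60:v+60,u-80:u+80],(800,600),interpolation=cv2.INTER_CUBIC))
go(402,-259,57,0.21)"
```

```text
clock: 2.23
tool_pos: [400.9, -257.6, 211.4]
tcp_rot: [-0.161, 1.571, 0.167]
wrist_force: [0.2, 0.6, 0.0]
finger_gap: 1.0
grasp now [ 401.43457285 -258.18788899   57.85662247] tool x [-0.0034  0.0014 -1.    ] jaw 0.208 q [-0.57  0.38 -0.35  0.84 -0.    0.79] t 2.2833
shift [ 0.  -0.6 -0.9]
[-0.001 -0.003  0.002]
[ 0.002 -0.004  1.572]
[-5.00e-03  2.00e-03 -3.14e+00]
[-0.004 -0.002 -1.569]
```

View pics/s1.png

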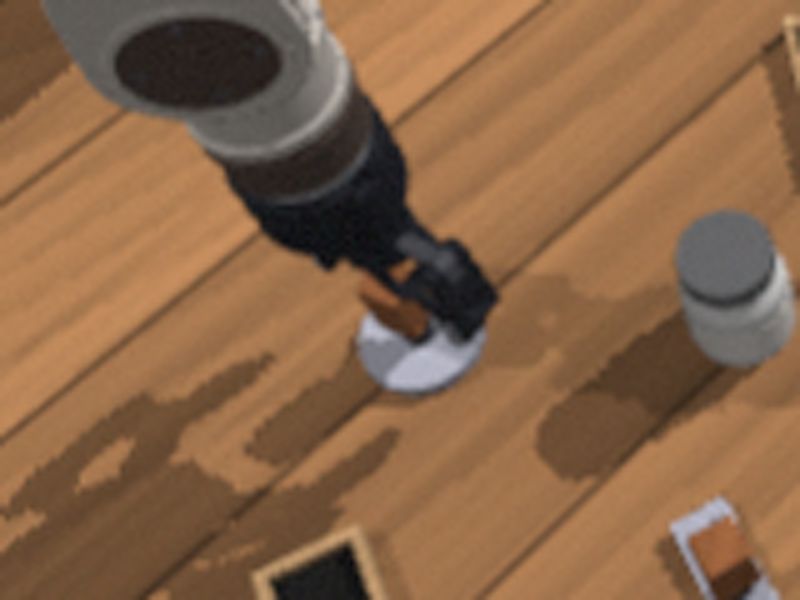

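The picture shows the grip standing between the open fingers at about (400,310), and the plate flat. Closing and lifting.

```bash
python3 -m inch '[0,0,0,0,0,0,1, 0,0,0,0,0,0,1, 0,0,0,0,0,0,1, 0,0,0,0,0,0,1, 0,0,0,0,0,0,1, 0,0,0,0,0,0,1, 0,0,0,0,0,0,1, 0,0,0,0,0,0,1, 0,0,0,0,0,0,1, 0,0,0,0,0,0,1, 0,0,15,0,0,0,1, 0,0,40,0,0,0,1, 0,0,70,0,0,0,1, 0,0,100,0,0,0,1, 0,0,100,0,0,0,1, 0,0,100,0,0,0,1]'; python3 -c "
from h import *
go(533,435,157,0.68)"
```

```text
clock: 3.62
tool_pos: [402.4, -258.8, 314.1]
tcp_rot: [-0.164, 1.565, 0.163]
wrist_force: [-0.7, -0.4, -4.3]
finger_gap: 0.301
grasp now [ 402.30704075 -258.87662978  159.06784027] tool x [-4.e-04 -6.e-04 -1.e+00] jaw 0.208 q [-0.57  0.26 -0.22  1.1  -0.    0.79] t 3.6167
shift [130.6 693.8  -2.1]
[ 0.001 -0.     0.472]
[1.000e-03 0.000e+00 2.043e+00]
[-0.00e+00 -1.00e-03 -2.67e+00]
[ 0.000e+00 -1.000e-03 -1.099e+00]
```

```bash
python3 -m inch '[131,694,0,0,0,0.472,1, 131,694,0,0,0,0.472,1, 131,694,0,0,0,0.472,1, 131,694,0,0,0,0.472,1, 131,694,0,0,0,0.472,1, 131,694,0,0,0,0.472,1, 131,694,0,0,0,0.472,1, 131,694,0,0,0,0.472,1, 131,694,0,0,0,0.472,1, 131,694,0,0,0,0.472,1, 131,694,0,0,0,0.472,1, 131,694,0,0,0,0.472,1, 131,694,0,0,0,0.472,1, 131,694,0,0,0,0.472,1, 131,694,0,0,0,0.472,1, 131,694,0,0,0,0.472,1, 131,694,0,0,0,0.472,1, 131,694,0,0,0,0.472,1, 131,694,0,0,0,0.472,1, 131,694,0,0,0,0.472,1]'; python3 -m inch '[0,0,0,0,0,0,1, 0,0,0,0,0,0,1]'; python3 -c "
from h import *
go(533,435,85,0.68)"
```

```text
clock: 5.28
tool_pos: [532.7, 434.9, 310.4]
tcp_rot: [-0.536, 1.511, 0.531]
wrist_force: [-0.9, -0.0, -2.9]
finger_gap: 0.298
clock: 5.45
tool_pos: [532.5, 433.2, 309.3]
tcp_rot: [-0.536, 1.514, 0.529]
wrist_force: [-0.3, -0.9, -3.2]
finger_gap: 0.295
grasp now [531.42450739 432.0903427  154.31744326] tool x [-0.0071 -0.0072 -0.9999] jaw 0.679 q [ 0.68  0.67  0.43  1.34 -0.    1.57] t 5.45
shift [  0.5   1.8 -69.3]
[ 0.007 -0.007  0.001]
[0.011 0.    1.572]
[-0.011 -0.011 -3.141]
[ 0.    -0.011 -1.57 ]
```

```bash
python3 -m inch '[1,3,-30,0.007,-0.007,0,1, 1,3,-60,0.007,-0.007,0,1, 1,3,-75,0.007,-0.007,0,1, 1,3,-75,0.007,-0.007,0,1, 1,3,-75,0.007,-0.007,0,1, 1,3,-75,0.007,-0.007,0,1]'
cat > look.py <<'E'
from h import *
import sys
x,y,n=float(sys.argv[1]),float(sys.argv[2]),sys.argv[3]; out=[]
for c in("top","scene"):
    f=grab_frame(c); u,v=proj(f,[x,y,20])[0].astype(int); p=cv2.copyMakeBorder(f['pixels'],60,60,60,60,0)
    out.append(cv2.resize(p[v:v+120,u+20:u+100],(400,600),interpolation=cv2.INTER_CUBIC))
cv2.imwrite(f'pics/{n}.png',np.hstack(out))
E
python3 look.py 533 435 r1; python3 -c "
from h import *
go(533,435,64,0.68)"
```

```text
clock: 5.95
tool_pos: [534.3, 435.9, 236.4]
tcp_rot: [-0.53, 1.502, 0.531]
wrist_force: [0.4, 0.9, -2.1]
finger_gap: 0.294
grasp now [534.939656   436.86022043  82.10153927] tool x [ 0.0036  0.0028 -1.    ] jaw 0.679 q [ 0.68  0.72  0.32  1.17 -0.    1.58] t 6.05
shift [ -1.4  -1.4 -18.1]
[-0.003  0.004  0.001]
[-5.000e-03  1.000e-03  1.572e+00]
[ 0.006  0.004 -3.14 ]
[ 1.00e-03  5.00e-03 -1.57e+00]
```

View pics/r1.png

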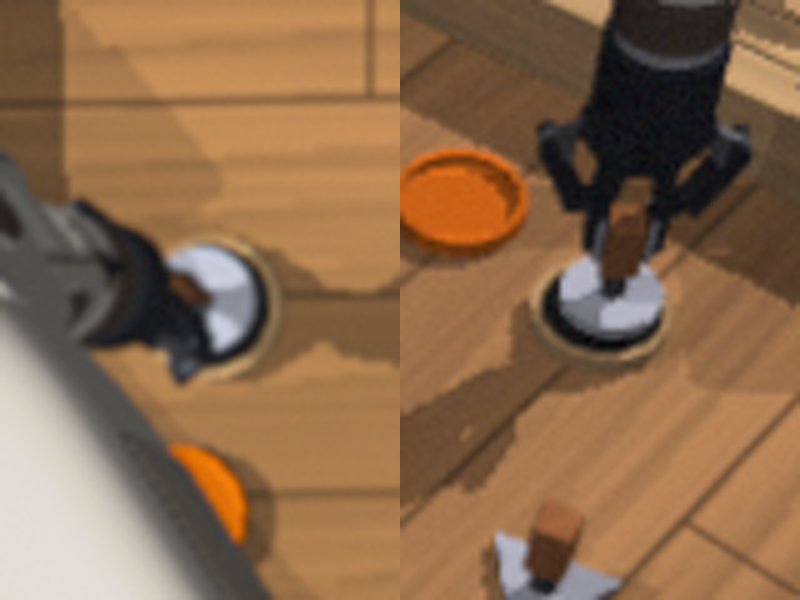

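The plate hangs just above the pocket, round die over the light round rest; in the scene crop the plate is at (610,295) and the rim at (600,310), which fits the height left. Lowering slowly.

```bash
python3 -m inch '[-1,-1,-4,-0.003,0.004,0,1, -1,-1,-8,-0.003,0.004,0,1, -1,-1,-11,-0.003,0.004,0,1, -1,-1,-13,-0.003,0.004,0,1, -1,-1,-15,-0.003,0.004,0,1, -1,-1,-16,-0.003,0.004,0,1, -1,-1,-16,-0.003,0.004,0,1, -1,-1,-16,-0.003,0.004,0,1]'; python3 -c "
from h import *
for i in range(1): print(manip.state()['wrist_force'])
go(533,435,64,0.68)"
```

```text
clock: 6.72
tool_pos: [533.4, 435.5, 220.9]
tcp_rot: [-0.531, 1.505, 0.531]
wrist_force: [-0.3, -0.5, -4.0]
finger_gap: 0.295
[-0.34741828 -0.49507993 -4.02553989]
grasp now [533.27159178 435.42028081  65.91951975] tool x [-6.e-04 -4.e-04 -1.e+00] jaw 0.679 q [0.68 0.73 0.3  1.14 0.   1.58] t 6.7167
shift [-0.4 -0.5 -1.9]
[ 0.    -0.001  0.001]
[ 1.000e-03 -0.000e+00  1.572e+00]
[-1.00e-03 -1.00e-03 -3.14e+00]
[-0.00e+00 -1.00e-03 -1.57e+00]
```

```bash
for i in 1 2 3; do python3 -m inch '[0,0,-0.5,0,0,0,1, 0,0,-1,0,0,0,1, 0,0,-1,0,0,0,1]' | egrep 'pos|force'; done
```

```text
tool_pos: [533.5, 435.5, 220.3]
wrist_force: [-0.2, -0.1, -2.7]
tool_pos: [533.4, 435.4, 220.2]
wrist_force: [-1.6, -2.2, 3.8]
tool_pos: [533.4, 435.3, 220.2]
wrist_force: [-2.4, -2.8, 5.9]
```

```bash
python3 -m inch '[0,0,0,0,0,0,0.4, 0,0,0,0,0,0,0.3, 0,0,0,0,0,0,0, 0,0,0,0,0,0,-0.5, 0,0,0,0,0,0,-0.5, 0,0,0,0,0,0,-1, 0,0,0,0,0,0,-1, 0,0,20,0,0,0,-1, 0,0,50,0,0,0,-1, 0,0,90,0,0,0,-1, 0,0,90,0,0,0,-1, 0,0,90,0,0,0,-1]'; python3 look.py 533 435 r2; python3 -c "
from h import *
go(678,20,155,-0.436)"
```

```text
clock: 8.47
tool_pos: [534.3, 436.1, 314.6]
tcp_rot: [-0.528, 1.496, 0.533]
wrist_force: [-0.0, 0.4, -0.5]
finger_gap: 0.998
grasp now [533.36490584 435.38730078 155.08755917] tool x [ 5.e-04  7.e-04 -1.e+00] jaw 0.679 q [0.68 0.67 0.43 1.33 0.   1.58] t 8.5667
shift [ 1.447e+02 -4.153e+02 -1.000e-01]
[-0.000e+00  1.000e-03 -1.115e+00]
[-0.001  0.     0.456]
[-1.000e-03 -0.000e+00  2.027e+00]
[ 0.000e+00  1.000e-03 -2.686e+00]
```

View pics/r2.png

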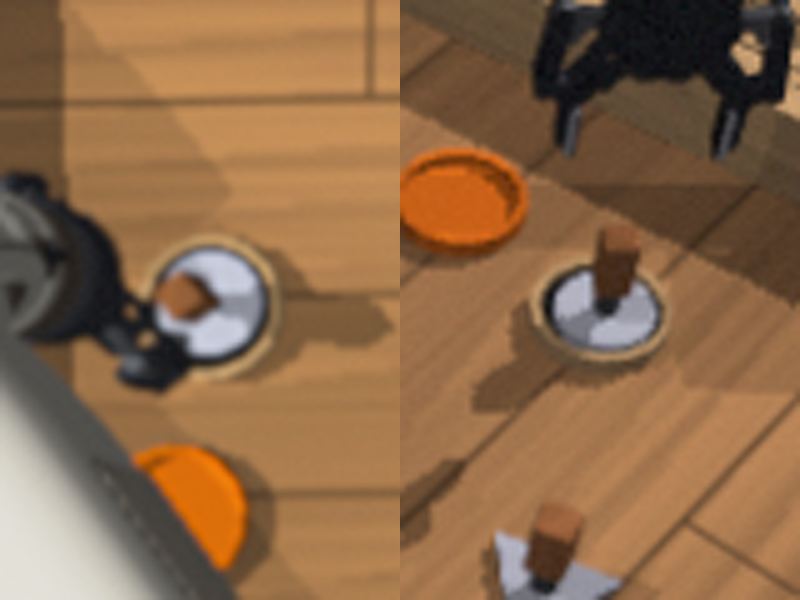

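Round stamp is flat and centred in the light round rest, plate at (210,305) top crop and (605,310) scene crop. Next is the square stamp.

```bash
python3 -m inch '[145,-415,0,0,0,-1.115,-1, 145,-415,0,0,0,-1.115,-1, 145,-415,0,0,0,-1.115,-1, 145,-415,0,0,0,-1.115,-1, 145,-415,0,0,0,-1.115,-1, 145,-415,0,0,0,-1.115,-1, 145,-415,0,0,0,-1.115,-1, 145,-415,0,0,0,-1.115,-1, 145,-415,0,0,0,-1.115,-1, 145,-415,0,0,0,-1.115,-1, 145,-415,0,0,0,-1.115,-1, 145,-415,0,0,0,-1.115,-1, 145,-415,0,0,0,-1.115,-1, 145,-415,0,0,0,-1.115,-1, 145,-415,0,0,0,-1.115,-1, 145,-415,0,0,0,-1.115,-1]'; python3 -c "
from h import *
go(678,20,57,-0.436)"
```

```text
clock: 9.9
tool_pos: [677.9, 21.9, 309.6]
tcp_rot: [0.34, 1.544, -0.34]
wrist_force: [-0.5, 0.1, 1.0]
finger_gap: 0.999
grasp now [677.86645693  21.92470035 154.63581185] tool x [-2.e-04 -0.e+00 -1.e+00] jaw -0.434 q [ 0.03  0.65  0.39  1.31 -0.    2.04] t 9.9
shift [  0.1  -1.9 -97.6]
[ 0.    -0.    -0.002]
[ 0.    -0.     1.569]
[0.   0.   3.14]
[-0.    -0.    -1.573]
```

```bash
python3 -m inch '[0,-2,-40,0,0,0,-1, 0,-2,-75,0,0,0,-1, 0,-2,-97.5,0,0,0,-1, 0,-2,-97.5,0,0,0,-1, 0,-2,-97.5,0,0,0,-1, 0,-2,-97.5,0,0,0,-1]'; python3 -c "
from h import *
go(678,20,57,-0.436)"|head -2;  python3 -m inch '[0,0,0,0,0,0,1, 0,0,0,0,0,0,1, 0,0,0,0,0,0,1, 0,0,0,0,0,0,1, 0,0,0,0,0,0,1, 0,0,0,0,0,0,1, 0,0,0,0,0,0,1, 0,0,0,0,0,0,1, 0,0,0,0,0,0,1, 0,0,0,0,0,0,1, 0,0,15,0,0,0,1, 0,0,40,0,0,0,1, 0,0,70,0,0,0,1, 0,0,100,0,0,0,1, 0,0,100,0,0,0,1, 0,0,100,0,0,0,1]'; python3 -c "
from h import *
go(415,222.5,157,-0.2825)"
```

```text
clock: 10.4
tool_pos: [678.6, 20.8, 214.1]
tcp_rot: [0.34, 1.541, -0.339]
wrist_force: [0.0, -0.6, 0.1]
finger_gap: 0.999
grasp now [679.04815773  20.84157354  59.07707418] tool x [ 2.7e-03  1.0e-04 -1.0e+00] jaw -0.433 q [0.03 0.72 0.26 1.11 0.   2.03] t 10.4
shift [-0.6 -0.8 -2.1]
clock: 11.73
tool_pos: [679.2, 20.8, 315.1]
tcp_rot: [0.34, 1.538, -0.338]
wrist_force: [-0.6, 0.3, -4.6]
finger_gap: 0.299
grasp now [680.07930963  20.78514989 160.06717546] tool x [ 5.8e-03  1.0e-04 -1.0e+00] jaw -0.433 q [ 0.03  0.65  0.4   1.32 -0.    2.03] t 11.7333
shift [-264.2  201.7   -3.1]
[-0.001  0.006  0.15 ]
[-0.005  0.004  1.721]
[ 9.000e-03  1.000e-03 -2.991e+00]
[ 0.004  0.005 -1.421]
```

```bash
python3 -m inch '[-264,202,0,0,0.006,0.15,1, -264,202,0,0,0.006,0.15,1, -264,202,0,0,0.006,0.15,1, -264,202,0,0,0.006,0.15,1, -264,202,0,0,0.006,0.15,1, -264,202,0,0,0.006,0.15,1, -264,202,0,0,0.006,0.15,1, -264,202,0,0,0.006,0.15,1, -264,202,0,0,0.006,0.15,1, -264,202,0,0,0.006,0.15,1, -264,202,0,0,0.006,0.15,1, -264,202,0,0,0.006,0.15,1, -264,202,0,0,0.006,0.15,1]'; python3 -c "
from h import *
go(415,222.5,80,-0.2825)"
```

```text
clock: 12.82
tool_pos: [415.9, 222.0, 314.3]
tcp_rot: [0.223, 1.56, -0.224]
wrist_force: [-0.0, -0.7, -4.7]
finger_gap: 0.295
grasp now [415.74895311 221.94322881 159.27609664] tool x [-1.2e-03 -2.0e-04 -1.0e+00] jaw -0.285 q [ 0.49  0.25 -0.23  1.09  0.    2.35] t 12.8167
shift [ -0.9   0.5 -79.3]
[ 0.    -0.001  0.002]
[ 1.000e-03 -1.000e-03  1.573e+00]
[-2.000e-03 -0.000e+00 -3.139e+00]
[-1.000e-03 -1.000e-03 -1.569e+00]
```

```bash
python3 -m inch '[-1,0.5,-35,0,0,0,1, -1,0.5,-65,0,0,0,1, -1,0.5,-79,0,0,0,1, -1,0.5,-79,0,0,0,1, -1,0.5,-79,0,0,0,1, -1,0.5,-79,0,0,0,1]'; python3 look.py 415 222 q1; python3 -c "
from h import *
go(415,222.5,66,-0.2825)"
```

```text
clock: 13.32
tool_pos: [416.1, 222.4, 236.2]
tcp_rot: [0.225, 1.559, -0.224]
wrist_force: [-0.2, 0.2, -3.3]
finger_gap: 0.292
grasp now [416.42570412 222.94257987  81.8040274 ] tool x [ 0.0019  0.0015 -1.    ] jaw -0.285 q [ 0.49  0.33 -0.34  0.89  0.    2.35] t 13.4167
shift [ -1.1  -0.2 -15.8]
[-0.001  0.002  0.003]
[-0.003  0.     1.574]
[ 3.000e-03  2.000e-03 -3.139e+00]
[ 0.     0.003 -1.568]
```

View pics/q1.png

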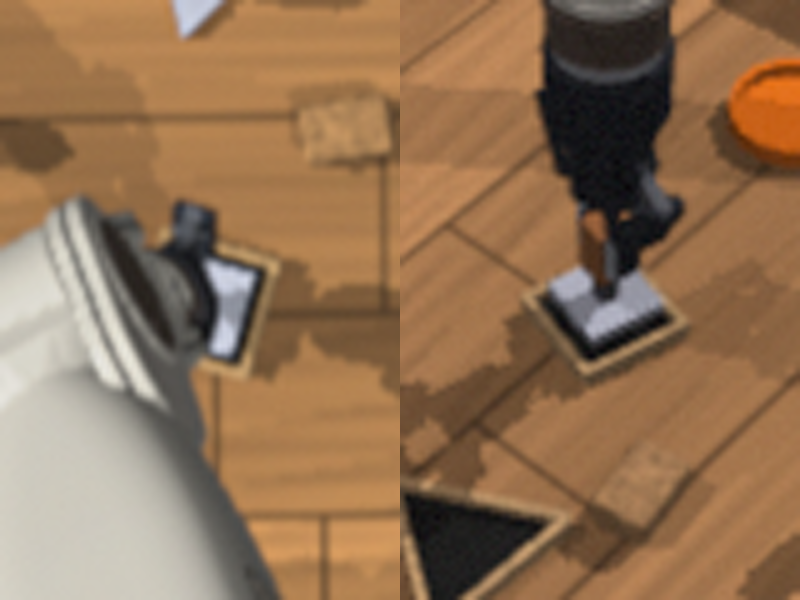

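The square plate hangs parallel to the square rim at (605,310) in the scene crop, slightly above it. Lowering.

```bash
python3 -m inch '[-1,0,-4,0,0,0,1, -1,0,-8,0,0,0,1, -1,0,-11,0,0,0,1, -1,0,-13,0,0,0,1, -1,0,-14,0,0,0,1, -1,0,-14,0,0,0,1, -1,0,-14,0,0,0,1]'|egrep 'pos|force'; for i in 1 2 3; do python3 -m inch '[0,0,-0.5,0,0,0,1, 0,0,-1,0,0,0,1, 0,0,-1,0,0,0,1]' | egrep 'pos|force'; done
```

```text
tool_pos: [415.1, 222.7, 222.7]
wrist_force: [0.2, -0.1, -3.9]
tool_pos: [415.1, 222.7, 221.6]
wrist_force: [0.1, -0.1, -4.2]
tool_pos: [415.1, 222.8, 220.9]
wrist_force: [-0.5, -0.2, -1.2]
tool_pos: [415.0, 222.8, 220.9]
wrist_force: [-3.4, -2.7, 6.2]
```

```bash
python3 -m inch '[0,0,0,0,0,0,0.4, 0,0,0,0,0,0,0.3, 0,0,0,0,0,0,0, 0,0,0,0,0,0,-0.5, 0,0,0,0,0,0,-0.5, 0,0,0,0,0,0,-1, 0,0,0,0,0,0,-1, 0,0,20,0,0,0,-1, 0,0,50,0,0,0,-1, 0,0,90,0,0,0,-1, 0,0,90,0,0,0,-1, 0,0,90,0,0,0,-1]'; python3 -c "
from h import *
go(639.6,222.9,155,0.256)"
```

```text
clock: 15.75
tool_pos: [416.1, 223.3, 313.4]
tcp_rot: [0.228, 1.552, -0.219]
wrist_force: [-0.4, 0.3, -0.8]
finger_gap: 1.0
grasp now [417.31016612 224.07458229 158.39376625] tool x [ 0.008   0.0048 -1.    ] jaw -0.285 q [ 0.49  0.24 -0.24  1.08  0.    2.35] t 15.75
shift [223.5  -0.4  -3.4]
[-0.007  0.007  0.541]
[-0.011 -0.     2.112]
[ 0.009  0.009 -2.6  ]
[-0.     0.01  -1.029]
```

```bash
python3 -m inch '[223.5,-0.5,-3,-0.007,0.007,0.541,-1, 223.5,-0.5,-3,-0.007,0.007,0.541,-1, 223.5,-0.5,-3,-0.007,0.007,0.541,-1, 223.5,-0.5,-3,-0.007,0.007,0.541,-1, 223.5,-0.5,-3,-0.007,0.007,0.541,-1, 223.5,-0.5,-3,-0.007,0.007,0.541,-1, 223.5,-0.5,-3,-0.007,0.007,0.541,-1, 223.5,-0.5,-3,-0.007,0.007,0.541,-1, 223.5,-0.5,-3,-0.007,0.007,0.541,-1, 223.5,-0.5,-3,-0.007,0.007,0.541,-1]'; python3 look.py 639.6 222.9 t1; python3 -c "
from h import *
go(639.6,222.9,57,0.256)"
```

```text
clock: 16.58
tool_pos: [638.1, 223.0, 309.9]
tcp_rot: [-0.202, 1.564, 0.201]
wrist_force: [-1.2, 0.4, 0.6]
finger_gap: 0.997
grasp now [638.23824489 223.12759125 155.85628637] tool x [-8.e-04 -3.e-04 -1.e+00] jaw 0.257 q [ 0.34  0.64  0.38  1.31 -0.    1.65] t 16.6833
shift [  1.2  -0.3 -98.9]
[ 0.    -0.001 -0.001]
[ 1.00e-03 -0.00e+00  1.57e+00]
[1.000e-03 1.000e-03 3.141e+00]
[-0.000e+00 -1.000e-03 -1.571e+00]
```

View pics/t1.png

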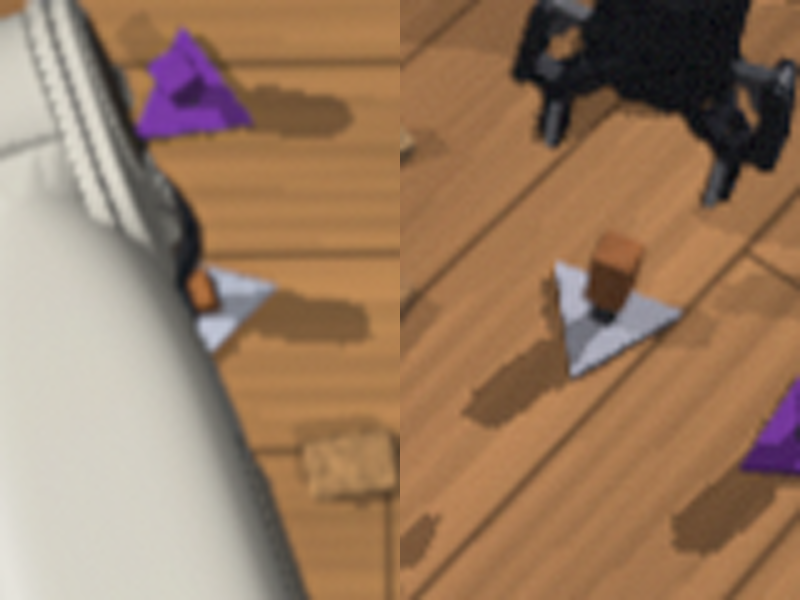

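The grey triangle stamp stands under the open jaws, grip at (612,270), with its front edge parallel to the jaw line from (555,140) to (715,200), so the 0.256 yaw holds. The purple one is well aside at (190,90) in the top crop.

```bash
python3 -m inch '[1,0,-40,0,0,0,-1, 1,0,-75,0,0,0,-1, 1,0,-98.5,0,0,0,-1, 1,0,-98.5,0,0,0,-1, 1,0,-98.5,0,0,0,-1, 1,0,-98.5,0,0,0,-1]'; python3 -m inch '[0,0,0,0,0,0,1, 0,0,0,0,0,0,1, 0,0,0,0,0,0,1, 0,0,0,0,0,0,1, 0,0,0,0,0,0,1, 0,0,0,0,0,0,1, 0,0,0,0,0,0,1, 0,0,0,0,0,0,1, 0,0,0,0,0,0,1, 0,0,0,0,0,0,1, 0,0,15,0,0,0,1, 0,0,40,0,0,0,1, 0,0,70,0,0,0,1, 0,0,100,0,0,0,1, 0,0,100,0,0,0,1, 0,0,100,0,0,0,1]'; python3 -c "
from h import *
go(471.4,26.6,157,0.467)"
```

```text
clock: 17.18
tool_pos: [639.8, 223.6, 214.7]
tcp_rot: [-0.201, 1.559, 0.202]
wrist_force: [0.9, 0.4, 1.1]
finger_gap: 0.996
clock: 18.52
tool_pos: [640.3, 223.8, 315.7]
tcp_rot: [-0.201, 1.556, 0.202]
wrist_force: [0.2, -0.3, -4.5]
finger_gap: 0.295
grasp now [641.01459884 224.0249705  160.66937001] tool x [ 0.0049  0.0017 -1.    ] jaw 0.257 q [ 0.34  0.64  0.39  1.32 -0.    1.65] t 18.5167
shift [-168.9 -197.2   -3.7]
[-0.002  0.005  0.21 ]
[-0.006  0.002  1.781]
[ 0.007  0.003 -2.932]
[ 0.002  0.005 -1.361]
```

```bash
python3 -m inch '[-169,-197,0,-0.002,0.005,0.21,1, -169,-197,0,-0.002,0.005,0.21,1, -169,-197,0,-0.002,0.005,0.21,1, -169,-197,0,-0.002,0.005,0.21,1, -169,-197,0,-0.002,0.005,0.21,1, -169,-197,0,-0.002,0.005,0.21,1, -169,-197,0,-0.002,0.005,0.21,1, -169,-197,0,-0.002,0.005,0.21,1, -169,-197,-10,-0.002,0.005,0.21,1, -169,-197,-40,-0.002,0.005,0.21,1, -169,-197,-70,-0.002,0.005,0.21,1, -169,-197,-79,-0.002,0.005,0.21,1, -169,-197,-79,-0.002,0.005,0.21,1, -169,-197,-79,-0.002,0.005,0.21,1]'; python3 look.py 471.4 26.6 t2; python3 -c "
from h import *
go(471.4,26.6,66,0.467)"
```

```text
clock: 19.68
tool_pos: [471.3, 27.2, 235.9]
tcp_rot: [-0.366, 1.542, 0.368]
wrist_force: [0.9, 0.0, -3.3]
finger_gap: 0.293
grasp now [472.64139929  27.19591662  82.73763308] tool x [ 1.9e-03  4.0e-04 -1.0e+00] jaw 0.468 q [ 0.06  0.33 -0.34  0.9   0.    1.16] t 19.7833
shift [ -0.9  -0.5 -16.7]
[-0.     0.002 -0.001]
[-2.00e-03  1.00e-03  1.57e+00]
[-3.000e-03 -1.000e-03  3.141e+00]
[ 1.000e-03  2.000e-03 -1.571e+00]
```

View pics/t2.png

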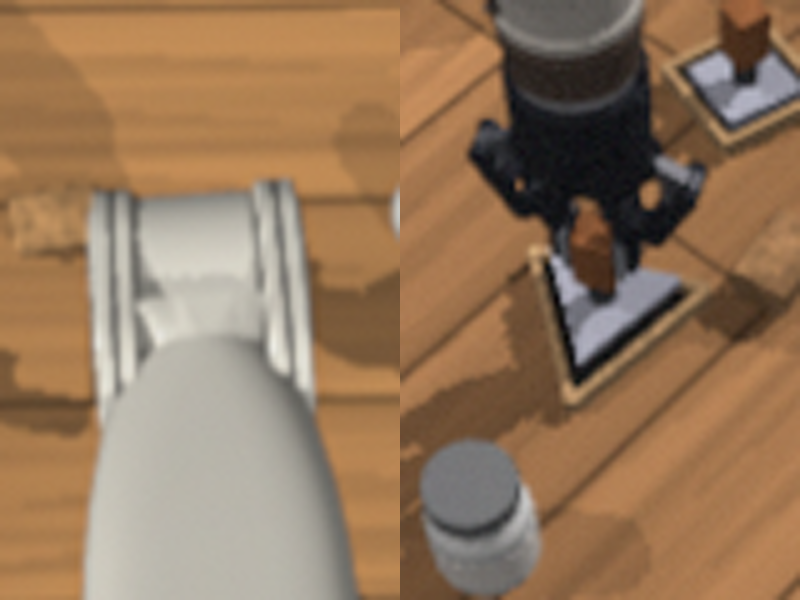

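The triangle plate hangs parallel to its rim at (605,310) in the scene crop. The square stamp lies flat in its rest at (745,85). Lowering.

```bash
python3 -m inch '[-1,-0.5,-4,0,0,0,1, -1,-0.5,-8,0,0,0,1, -1,-0.5,-11,0,0,0,1, -1,-0.5,-13,0,0,0,1, -1,-0.5,-14,0,0,0,1, -1,-0.5,-14,0,0,0,1, -1,-0.5,-14,0,0,0,1]'|egrep 'pos|force'; for i in 1 2 3; do python3 -m inch '[0,0,-0.5,0,0,0,1, 0,0,-1,0,0,0,1, 0,0,-1,0,0,0,1]' | egrep 'pos|force'; done
```

```text
tool_pos: [471.3, 26.6, 223.7]
wrist_force: [-0.2, 0.6, -2.9]
tool_pos: [471.3, 26.6, 222.7]
wrist_force: [-0.0, -0.8, -3.9]
tool_pos: [471.3, 26.6, 221.6]
wrist_force: [0.1, 0.1, -4.0]
tool_pos: [471.3, 26.6, 221.6]
wrist_force: [-2.9, -0.8, 4.9]
```

```bash
python3 -m inch '[0,0,0,0,0,0,0.4, 0,0,0,0,0,0,0.3, 0,0,0,0,0,0,0, 0,0,0,0,0,0,-0.5, 0,0,0,0,0,0,-0.5, 0,0,0,0,0,0,-1, 0,0,0,0,0,0,-1, 0,0,20,0,0,0,-1, 0,0,50,0,0,0,-1, 0,0,90,0,0,0,-1, 0,0,90,0,0,0,-1, 0,0,90,0,0,0,-1]'; python3 -c "
from h import *
go(640,-242,155,-0.313)"
```

```text
clock: 22.12
tool_pos: [472.5, 26.6, 314.1]
tcp_rot: [-0.367, 1.531, 0.365]
wrist_force: [-0.2, 0.5, -1.6]
finger_gap: 0.997
grasp now [473.84365764  26.74356    159.11138665] tool x [ 8.8e-03  7.0e-04 -1.0e+00] jaw 0.467 q [ 0.06  0.25 -0.23  1.08  0.    1.16] t 22.1167
shift [ 167.5 -268.6   -4.1]
[ 0.003  0.009 -0.78 ]
[-0.004  0.008  0.79 ]
[-0.011  0.003  2.361]
[ 0.01   0.005 -2.351]
```

```bash
python3 -m inch '[167.5,-268.5,-4,0.003,0.009,-0.78,-1, 167.5,-268.5,-4,0.003,0.009,-0.78,-1, 167.5,-268.5,-4,0.003,0.009,-0.78,-1, 167.5,-268.5,-4,0.003,0.009,-0.78,-1, 167.5,-268.5,-4,0.003,0.009,-0.78,-1, 167.5,-268.5,-4,0.003,0.009,-0.78,-1, 167.5,-268.5,-4,0.003,0.009,-0.78,-1, 167.5,-268.5,-4,0.003,0.009,-0.78,-1, 167.5,-268.5,-4,0.003,0.009,-0.78,-1, 167.5,-268.5,-4,0.003,0.009,-0.78,-1, 167.5,-268.5,-4,0.003,0.009,-0.78,-1, 167.5,-268.5,-4,0.003,0.009,-0.78,-1]'; python3 -c "
from h import *
go(640,-242,57,-0.313)"
```

```text
clock: 23.12
tool_pos: [639.4, -240.6, 309.2]
tcp_rot: [0.245, 1.56, -0.244]
wrist_force: [0.2, -0.2, 1.3]
finger_gap: 1.0
grasp now [ 639.06027444 -240.43339345  154.23178709] tool x [-0.0024  0.0014 -1.    ] jaw -0.311 q [-0.36  0.66  0.41  1.32  0.    1.52] t 23.1167
shift [  0.6  -1.4 -97.2]
[-0.001 -0.002 -0.002]
[ 1.000e-03 -3.000e-03  1.569e+00]
[ 4.00e-03 -2.00e-03  3.14e+00]
[-3.000e-03 -1.000e-03 -1.572e+00]
```

```bash
python3 -m inch '[0.5,-1.5,-40,0,0,0,-1, 0.5,-1.5,-75,0,0,0,-1, 0.5,-1.5,-97,0,0,0,-1, 0.5,-1.5,-97,0,0,0,-1, 0.5,-1.5,-97,0,0,0,-1, 0.5,-1.5,-97,0,0,0,-1]'; python3 -m inch '[0,0,0,0,0,0,1, 0,0,0,0,0,0,1, 0,0,0,0,0,0,1, 0,0,0,0,0,0,1, 0,0,0,0,0,0,1, 0,0,0,0,0,0,1, 0,0,0,0,0,0,1, 0,0,0,0,0,0,1, 0,0,0,0,0,0,1, 0,0,0,0,0,0,1, 0,0,15,0,0,0,1, 0,0,40,0,0,0,1, 0,0,70,0,0,0,1, 0,0,100,0,0,0,1, 0,0,100,0,0,0,1, 0,0,100,0,0,0,1]'; python3 -c "
from h import *
go(514,-401.4,157,-0.353)"
```

```text
clock: 23.62
tool_pos: [640.6, -241.6, 214.5]
tcp_rot: [0.244, 1.557, -0.243]
wrist_force: [0.7, -1.4, 0.8]
finger_gap: 1.001
clock: 24.95
tool_pos: [641.2, -241.8, 315.9]
tcp_rot: [0.243, 1.553, -0.244]
wrist_force: [-0.4, -0.8, -3.5]
finger_gap: 0.3
grasp now [ 641.75474514 -241.96153791  160.9091288 ] tool x [ 3.9e-03 -9.0e-04 -1.0e+00] jaw -0.31 q [-0.36  0.66  0.42  1.33  0.    1.52] t 24.95
shift [-127.2 -159.6   -3.9]
[ 0.001  0.004 -0.043]
[-0.002  0.004  1.528]
[-6.000e-03  2.000e-03  3.099e+00]
[ 0.004  0.002 -1.613]
```

```bash
python3 -m inch '[-127,-159.5,0,0.001,0.004,-0.043,1, -127,-159.5,0,0.001,0.004,-0.043,1, -127,-159.5,0,0.001,0.004,-0.043,1, -127,-159.5,0,0.001,0.004,-0.043,1, -127,-159.5,0,0.001,0.004,-0.043,1, -127,-159.5,0,0.001,0.004,-0.043,1, -127,-159.5,0,0.001,0.004,-0.043,1, -127,-159.5,-10,0.001,0.004,-0.043,1, -127,-159.5,-40,0.001,0.004,-0.043,1, -127,-159.5,-70,0.001,0.004,-0.043,1, -127,-159.5,-79,0.001,0.004,-0.043,1, -127,-159.5,-79,0.001,0.004,-0.043,1, -127,-159.5,-79,0.001,0.004,-0.043,1]'; python3 look.py 514 -401.4 b2; python3 -c "
from h import *
go(514,-401.4,66,-0.353)"
```

```text
clock: 26.03
tool_pos: [514.7, -400.1, 235.7]
tcp_rot: [0.277, 1.556, -0.275]
wrist_force: [-0.1, 0.2, -3.1]
finger_gap: 0.294
grasp now [ 515.71386079 -401.52004807   83.53653973] tool x [ 0.0023 -0.0019 -1.    ] jaw -0.352 q [-0.66  0.65  0.19  1.11 -0.    1.26] t 26.1333
shift [ -1.4  -0.2 -17.5]
[ 0.002  0.002 -0.001]
[-0.     0.003  1.57 ]
[-4.000e-03  3.000e-03  3.141e+00]
[ 0.003  0.    -1.572]
```

View pics/b2.png

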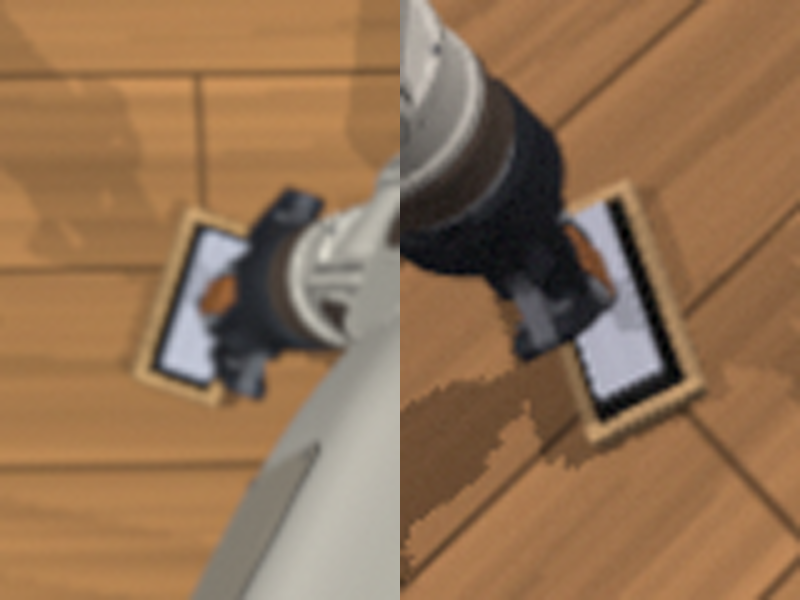

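The bar plate is parallel to its rim at (200,305) in the top crop, with dark floor showing on the left and top in keeping with the height left. Lowering.

```bash
python3 -m inch '[-1,0,-4,0,0,0,1, -1,0,-8,0,0,0,1, -1,0,-11,0,0,0,1, -1,0,-13,0,0,0,1, -1,0,-14,0,0,0,1, -1,0,-14,0,0,0,1, -1,0,-14,0,0,0,1]'|egrep 'pos|force'; for i in 1 2 3; do python3 -m inch '[0,0,-0.5,0,0,0,1, 0,0,-1,0,0,0,1, 0,0,-1,0,0,0,1]' | egrep 'pos|force'; done
```

```text
tool_pos: [514.3, -401.3, 224.4]
wrist_force: [-0.3, -0.0, -2.6]
tool_pos: [514.2, -401.3, 223.4]
wrist_force: [0.4, 0.8, -2.4]
tool_pos: [514.2, -401.3, 222.3]
wrist_force: [0.1, -0.8, -2.5]
tool_pos: [514.2, -401.3, 221.4]
wrist_force: [-0.1, 0.1, -2.7]
```

```bash
for i in 1 2; do python3 -m inch '[0,0,-0.5,0,0,0,1, 0,0,-1,0,0,0,1, 0,0,-1,0,0,0,1]' | egrep 'pos|force'; done
```

```text
tool_pos: [514.2, -401.3, 221.3]
wrist_force: [-1.8, 0.6, 4.6]
tool_pos: [514.1, -401.2, 221.4]
wrist_force: [-2.7, 1.9, 6.1]
```

Contact at +6.8 mm relative to the pick height, as before. Release and retreat.

```bash
python3 -m inch '[0,0,0,0,0,0,0.4, 0,0,0,0,0,0,0.3, 0,0,0,0,0,0,0, 0,0,0,0,0,0,-0.5, 0,0,0,0,0,0,-0.5, 0,0,0,0,0,0,-1, 0,0,0,0,0,0,-1, 0,0,20,0,0,0,-1, 0,0,50,0,0,0,-1, 0,0,90,0,0,0,-1, 0,0,120,0,0,0,-1, -30,30,160,0,0,0,-1, -60,60,200,0,0,0,-1, -100,100,200,0,0,0,-1, -150,140,200,0,0,0,-1, -150,140,200,0,0,0,-1]'
python3 - <<'E'
from h import *
for n in("top","scene"):
    f=grab_frame(n); cv2.imwrite(f"pics/{n}F.png",f["pixels"])
    p=f["pixels"]; p=p[120:270,110:410] if n=="top" else p[60:340,100:400]
    s=800/300; cv2.imwrite(f"pics/{n}Fc.png",cv2.resize(p,None,fx=s if n=="top" else 2.1,fy=s if n=="top" else 2.1,interpolation=cv2.INTER_CUBIC))
E
```

```text
clock: 29.3
tool_pos: [379.4, -274.4, 420.0]
tcp_rot: [0.274, 1.547, -0.278]
wrist_force: [0.6, 0.8, 0.5]
finger_gap: 1.002
```

View pics/topFc.png

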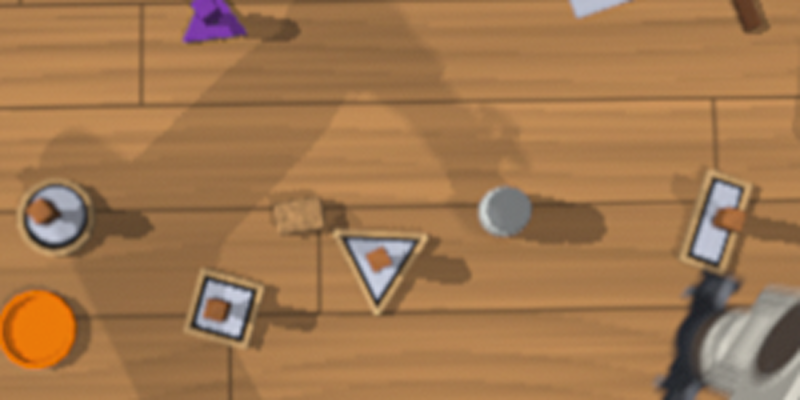

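View pics/sceneFc.png

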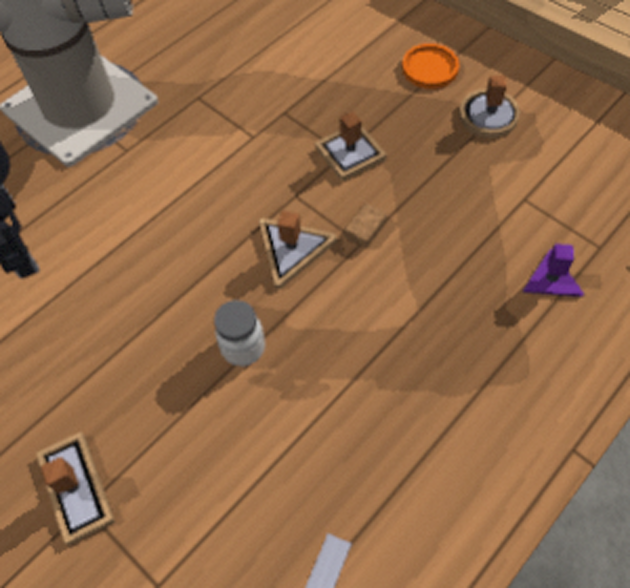

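All four plates show an even dark margin inside their own rims: round (57,215), square (223,308), triangle (380,262) and bar (717,220) in the top crop. The jar (505,211) and sanding block (299,213) look unmoved, and the gripper is clear. Letting things settle briefly, then handing in.

```bash
python3 -m inch '[0,0,0,0,0,0,-1, 0,0,0,0,0,0,-1, 0,0,0,0,0,0,-1, 0,0,0,0,0,0,-1]'; python3 -c "
from rig import manip; print(manip.job_done())"
```

```text
clock: 29.73
tool_pos: [376.5, -272.3, 419.0]
tcp_rot: [0.276, 1.554, -0.276]
wrist_force: [0.3, -0.2, -0.2]
finger_gap: 0.997
the job is handed in; nothing more can be done
None
```

All four stamps are in the rests that match their plates, and I handed the job in at about 30 s of the 104 s allowed. I gripped each one by its wooden handle, lowered it in small steps until it touched the floor (about 10 N between stamp and rest), and then released it.

- **Fit:** the last pictures from both cameras show every plate flat, with an even dark gap all round inside its own rim.
- **Height:** the square, triangle and bar touched down about 6.8 mm above the height I picked them up at, close to the 6 mm floor. For the round one I rely on the pictures.
- **Bystanders:** the glue jar and sanding block look unmoved; I checked this by eye and did not measure it. The purple stamp and orange rest were left alone.
- **Robot:** the arm is clear of everything and the wrist force reads about zero.

No check failed or disagreed. The hand-in reports no verdict, so I can't confirm the official result.

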